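# Clamp a knife blank with forked strap and ring nut

## Robot

A 7-joint arm with a two-finger parallel gripper is mounted at the origin on the work surface. World frame = base frame: x ahead of the robot, y to its left, z up, the work surface at z = 0. Lengths are in m, angles in rad, forces in N, time in s.
With the tool pointing down it reaches from about 0.35 to 0.9 m from the base axis. Payload 19.9 kg.
Tool frame: the origin (TCP) lies on the centre line of the jaws, within the pads' length; the fingertips stand 14 mm ahead of it and the grasp point (between the pads) lies 5 mm behind it; z points along the fingers, y is the line along which they close (so a half turn about z gives the same grasp; the last joint's range is limited). The gripper opens to 94 mm and grips with 3 to 60 N. Pads are 16 mm wide; open, the fingers measure 119 mm over their backs; the gripper's body (75 mm by 177 mm) begins 78 mm behind the grasp point.
Start: joints at [-1.163, 0.417, -0.01, 1.614, 0.005, 1.111, -0.053], TCP at [0.272, 0.563, 0.219] pointing down, gripper open.
Joint ranges: [-2.81, 2.81], [-0.39, 2.02], [-1.27, 1.25], [0.06, 2.57], [-1.19, 4.33], [0.19, 2], [-2.82, 2.82]. Speed limits (rad/s): [1.89, 1.89, 2.39, 2.39, 3.01, 3.01, 3.01].

## Interface

Orientations are given as a unit quaternion [x, y, z, w].
In Python, from bench import status, vision, ctrl gives the robot as it stands.
- The arm moves only by the tool carry_out, never from a script. Its argument "increments" is text: rows parted by semicolons, each of 7 numbers parted by spaces: the shift along the tool's x, y, z in cm, then the turn, a rotation vector about the tool's x, y, z in degrees, then the opening, from -1 (shut) to 1 (fully open), so that 0 is half open. In form: x y z ax ay az gripper; .... A call has 1 to 20 rows; each row shifts and turns the commanded pose from where the row before left it, along the tool's axes as they then stand; what a row does not reach is not made up. A row lasts 1/8 s, in which the tool goes at most 62.5 mm and 10.7 degrees, less where a joint would pass 70% of its speed; a pose out of reach is approached as far as the arm can. A call is refused whole if a number of a shift passes 6.25 or a number of a turn 10.7, either way. A call with a gripper value outside its range is refused whole. The fingers move at their own pace and stop on an object; "newtons" is the grip in N (left out, the last holds). Time passes only in rows, so rows that do not move let the fingers close. It gives the time, the measured TCP pose, the force, the opening and the grip force at its end, in the units of the state.
- status.get_state(): the state, without advancing time (a new reading comes with each control period).
- vision.capture(name): name is "scene" or "top" or "wrist"; returns (picture, depth): 480x640x3 uint8, red, green, blue; 480x640 float32, m along the optical axis (not along the pixel's ray), 0 where there is no reading.
- vision.camera_model(name): a dict with "vertical_fov" (degrees; the focal length in pixels is half the picture's height over the tangent of half this angle, whatever the lens; pixels are square), "cx", "cy" (the principal point, pixels), "eye" and "orientation" of the camera in the world. Camera axes: x right, y down, z forward; pixel columns grow to the right and rows downward; lengths in m; the calibration is good to about 2 mm. A picture is of the moment at which its call begins: read the wrist's pose just before it. camera_model takes no time and is no camera call; for the wrist camera it gives the pose at the moment of the call.
- ctrl.job_done(): hands the job in; it is judged then, once.
The state is a dict: "clock": time; "joint_pos": joint angles; "qvel": joint speeds; "tau": joint torques, N m; "position": TCP position; "orientation": TCP orientation; "ft_force": force on the tool from outside, world axes, zero at the start; "ft_torque": the same for the moment, N m; "grip_width": finger opening in m; "grasp_force": force on a finger pad.
Only numpy, scipy, OpenCV 4.12 (cv2) and the standard library are available. Lean on these libraries where they do the work, as an engineer would, in place of code of your own. Each camera call takes 0.05 s, during which the arm holds its last target. There are 200 camera calls.

## Task

Clamp the knife blank in the sloping jig: hook the loose strap's forked end round the stud, under the raised brass ring nut with the crank knob, with its red grip end still held up at a tilt, then swing that end down over the locating pin so that the strap lies flat on the bed. Then screw the ring nut down clockwise by its knob, nearly one and a half to two turns, until it meets the strap and resistance rises, nip it tight without forcing it, and let go. Leave everything else on the bench where it is.

Things in the scene. Friction and masses are not known exactly. Their poses are not given: they have to be found in the camera images.
- stud_foot (a point): Foot of the threaded steel stud (14 mm diameter, 48 mm long) on the jig's sloping steel bed, 50 mm above the bench. Axes: z along the stud, square to the bed, leaning 25 degrees from vertical towards the robot; x up the slope from the stud to the locating pin; y across. The bed's surface is z = 0 here, from x = -45 to +145 mm, y = -32 to +32 mm.
- jig: Green jig, bolted to the bench; place and yaw vary. Origin: middle of its 200 x 100 x 10 mm base plate, on the bench; x away from the robot, z up. Its steel bed slopes at 25 degrees, low end towards the robot. A bright knife blank, fixed, lies flush across the bed, 40 to 70 mm up the slope from the stud, and sticks out 81 mm beyond the bed on the +y side and 45 mm on the -y side.
- pin_foot (a point): Foot of the steel locating pin (9 mm diameter, 9.5 mm tall, round tip) on the bed, 110 mm up the slope from the stud; same axes as stud_foot.
- ring: Brass knurled ring nut on the stud, 40 mm diameter, 18 mm tall with the steel washer under it; captive, always on its thread. An arm (z = 10 to 18 mm, reaching to 40 mm from the stud's axis along the ring's own x) carries the crank knob. Origin: centre of its underside; z along the stud, away from the bed. At the start the underside is 21 to 25 mm over the bed, 11 to 15 mm over a seated strap, and the knob is on the downslope half.
- knob_center (a point): Centre of the black crank knob to grip: upright cylinder 12 mm diameter, 36 mm tall, parallel to the stud, 34 mm from its axis along the ring's x, 37 mm above the ring's underside, 1 mm clear of the arm below. It spins freely on its spindle, so it can be led round the stud without turning the gripper. Axes as the ring.
- ring_turn (a joint): How far the ring nut is screwed down, rad; grows clockwise seen from the stud's top. 8 mm travel per turn: underside height over the bed = 25 mm - 1.273 mm x value. Starts at 0 (top stop) to 3. It meets the seated strap at about 11.8; from there a spring washer makes the push needed on the knob rise by 5 to 8 N per rad and the clamping force by 40: 0.3 to 1.2 rad further is tight. It stays where it is left (thread friction 0.04 N m).
- strap: Loose dark steel strap, 154 x 44 x 10 mm, 0.3 kg, lying flat on the bench, red fin up. Origin on its underside; x along it from the forked end (x = -70 mm) to the pin end (x = +84 mm), z up. The fork is a slot 18 mm wide, open at x = -70 mm, closed at x = -43 mm. A hole 20 mm long (x = 50 to 70 mm) and 13 mm wide takes the pin.
- strap_grip (a point): Centre of the strap's red upright fin, the part to grip: 10 mm thick (along strap y), 32 mm long (along x), 44 mm tall; this point is 32 mm above the strap's underside, at x = 30 mm of the strap. Axes as the strap.
- strap_fork (a point): Point on the strap's underside where the stud's axis passes when the strap is fully home (7 mm from the slot's closed end): 80 mm from the fin's centre along -x. Coincides with stud_foot when seated. Axes as the strap.
- blade_a: Bystander: loose knife blank, 220 mm long, 4 mm thick; origin at its underside. Leave alone.
- blade_b: Bystander: loose knife blank, 190 mm long, 4 mm thick; origin at its underside. Leave alone.
- oil_bottle: Bystander: yellow oil bottle, 48 mm diameter, 140 mm tall; origin at its underside. Leave alone.
- pin_tin: Bystander: small aluminium cup, 56 mm across, 40 mm tall, standing beside the jig; origin at its underside. Leave alone.
- scales: Bystander: pair of wooden handle scales, 110 x 34 x 18 mm, lying beside the strap; origin at its underside. Leave alone.
- gauge_block: Bystander: steel block 35 x 30 x 25 mm, beside the strap; origin at its underside. Leave alone.
- hammer: Bystander: hammer, 240 mm long; origin at its underside. Leave alone.
- file: Bystander: flat file with a blue handle, 270 mm long; origin at its underside. Leave alone.
Not all that is in view belongs to the job. There is more than one size of the strap; the job needs the smaller. What is shaped like the jig but pink is not meant.

How it is judged:
By the outcome, as a careful person would: the job done as asked, in the order asked, and still so for the second after the job is handed in, with the robot touching nothing.
It also fails if it takes over 69 s, if anything falls off the work surface, if the arm or the gripper's body presses on something with over 40 N, if the wrist force passes 120 N, or if a joint passes its speed limit or range.

## Working session

There is one attempt and no reset: what is moved stays moved. The work goes in short steps, Python scripts to look and compute and a tool call to move; the robot and the scene stay as the last step left them, time stands still between calls to the robot, and variables do not carry over. Pictures are saved under pics/ and viewed, at most 10 in all, crops included, and the job is handed in when it is done.

Besides the shell and the picture viewer there is one more tool, called after "Emit:" as name(argument=value, ...) on one line, values as JSON. carry_out: Moves the arm, as the interface text tells. Its arguments: {"type":"object","properties":{"increments":{"type":"string"},"newtons":{"type":"number"}},"required":["increments"]}

```bash
ls; mkdir -p pics
cat > h.py <<'E'
import numpy as np,cv2
from scipy.spatial.transform import Rotation as R
from bench import status,vision,ctrl
def cam(n):
    m=vision.camera_model(n); f=240/np.tan(np.radians(m["vertical_fov"])/2)
    return f,m["cx"],m["cy"],np.array(m["eye"]),m["orientation"]
def rot(o):
    o=np.array(o,float); return o if o.shape==(3,3) else R.from_quat(o).as_matrix()
def shot(n):
    c=cam(n); p,d=vision.capture(n); return p,d,c
def pts(d,c):  # world xyz per pixel
    f,cx,cy,e,o=c; v,u=np.mgrid[:480,:640]
    q=np.stack([(u-cx)/f*d,(v-cy)/f*d,d],-1); return q@rot(o).T+e
def ray(u,v,c,z):
    f,cx,cy,e,o=c; r=rot(o)@np.array([(u-cx)/f,(v-cy)/f,1]); return e+r*(z-e[2])/r[2]
def save(n,p): cv2.imwrite(f"pics/{n}.png",cv2.cvtColor(p,cv2.COLOR_RGB2BGR))
E
python3 - <<'E'
from h import *
for n in("scene","top"):
    p,d,c=shot(n); save(n,p); np.savez(n,p=p,d=d); print(n,c,vision.camera_model(n).keys())
print(status.get_state())
E
```

```text
pics
scene (np.float64(529.9343771937506), 322.08867779293473, 235.20535014791253, array([ 1.3952958 , -0.17653355,  0.73872019]), array([ 0.68207175,  0.56216861, -0.29135324, -0.36586591])) dict_keys(['vertical_fov', 'cx', 'cy', 'eye', 'orientation'])
top (np.float64(557.3020782052139), 324.6821645025128, 235.1247520007486, array([0.31796893, 0.01803593, 1.65078463]), array([ 0.70887931, -0.70304122,  0.0460606 , -0.03319032])) dict_keys(['vertical_fov', 'cx', 'cy', 'eye', 'orientation'])
{'clock': 0.1, 'joint_pos': array([-1.16250303,  0.41788692, -0.01031845,  1.61410197,  0.00471463,
        1.1106953 , -0.05299846]), 'qvel': array([ 0.00181457, -0.00228891,  0.00016384, -0.00298518,  0.00131963,
       -0.00123879, -0.00012856]), 'tau': array([ 1.80485928e-03, -8.52574682e+01,  6.40521124e-01, -4.26699722e+01,
       -4.87594237e-02,  1.62824040e-02, -2.34055719e-06]), 'position': array([0.27160324, 0.5625477 , 0.21890989]), 'orientation': array([ 2.22990909e-01,  9.74820378e-01, -5.28816851e-04, -7.42282682e-05]), 'ft_force': array([ 1.00452582,  1.02895991, -0.94836196]), 'ft_torque': array([-0.03426556,  0.01710756, -0.01206772]), 'grasp_force': 0.0, 'grip_width': 0.0938961779649699}
```

View pics/scene.png

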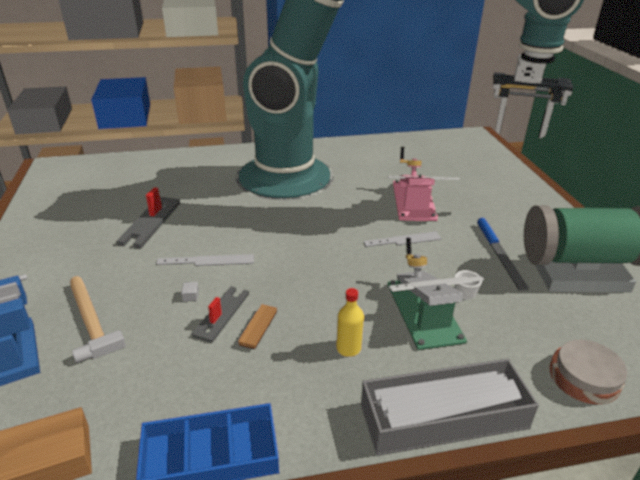

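View pics/top.png

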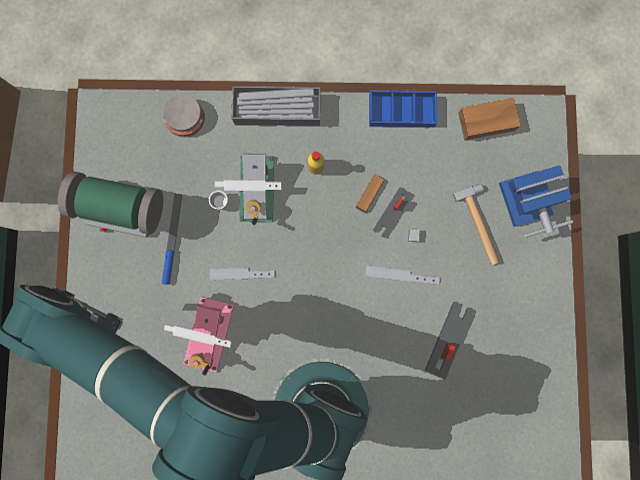

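The scene picture shows two strap candidates, with fins at scene (215,310)/top (400,203) and scene (153,202)/top (449,352). The first is beside the scales and gauge block and looks smaller. It also shows two jigs: green at scene (430,300)/top (256,190) and pink at scene (415,200)/top (208,335). I choose the first strap and the green jig, and measure both now.

Run:
```python
from h import *
for n in("top","scene"):
    z=np.load(n+".npz"); p,d=z["p"],z["d"]; c=cam(n); P=pts(d,c); h=cv2.cvtColor(p,cv2.COLOR_RGB2HSV)
    red=((h[...,0]<8)|(h[...,0]>172))&(h[...,1]>150)&(h[...,2]>90)
    k,l,s,ce=cv2.connectedComponentsWithStats(red.astype(np.uint8))
    for i in range(1,k):
        if s[i,4]>15: q=P[l==i]; print(n,"red",ce[i].round(),s[i,4],np.median(q,0).round(3),"top z",np.percentile(q[:,2],95).round(3))
    g=p.max(2)<110; sat=h[...,1]<60
    m=(g&sat&(P[...,2]>.004)&(P[...,2]<.02)&(d>0)).astype(np.uint8)
    k,l,s,ce=cv2.connectedComponentsWithStats(m)
    for i in range(1,k):
        if s[i,4]>150:
            q=P[l==i]; r=cv2.minAreaRect((q[:,:2]*1000).astype(np.float32)); print(n,"dark",ce[i].round(),s[i,4],np.round(r[0]),np.round(r[1]),round(r[2],1),np.median(q[:,2]).round(3))
z=np.load("top.npz"); p=z["p"]
a=cv2.resize(p[145:235,205:295],(540,540),interpolation=2)
b=cv2.resize(p[175:245,365:435],(540,540),interpolation=2)[:, :]
im=np.hstack([cv2.resize(a,(400,400)),cv2.resize(b,(400,400))]); save("crop1",im)
```

```text
top red [315. 155.] 49 [0.711 0.019 0.14 ] top z 0.147
top red [398. 203.] 37 [ 0.593 -0.223  0.055] top z 0.06
top red [450. 352.] 77 [ 0.173 -0.362  0.076] top z 0.081
top dark [393. 212.] 629 [ 573. -215.] [ 51. 157.] 58.0 0.011
top dark [174. 221.] 451 [539. 439.] [ 38. 169.] 85.9 0.012
top dark [448. 341.] 1307 [ 196. -382.] [ 92. 224.] 62.4 0.014
scene red [152. 201.] 232 [ 0.187 -0.358  0.054] top z 0.075
scene red [352. 294.] 117 [0.719 0.021 0.138] top z 0.14
scene red [215. 310.] 221 [ 0.603 -0.219  0.037] top z 0.054
scene dark [148. 223.] 1061 [ 201. -368.] [ 67. 224.] 64.9 0.012
scene dark [510. 268.] 523 [540. 439.] [ 26. 177.] 84.8 0.012
scene dark [221. 315.] 913 [ 577. -207.] [ 47. 155.] 58.1 0.008
scene dark [442. 436.] 1039 [934. 123.] [275.  94.] 68.7 0.012
```

View pics/crop1.png

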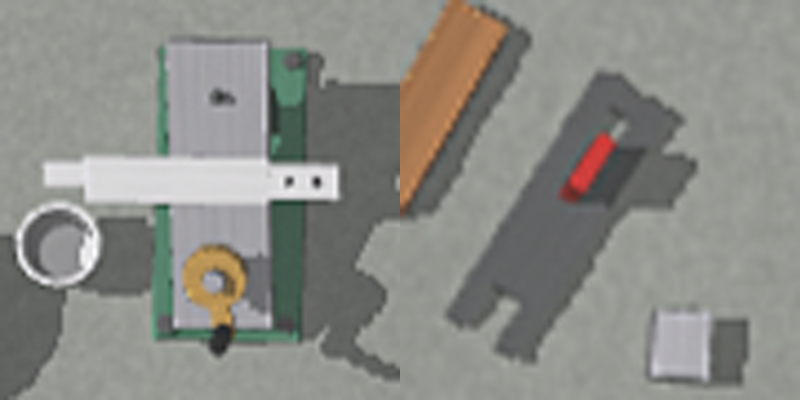

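The close crop confirms it: the small strap has its fork at the lower left (490,335) towards the robot and its fin at (590,165). The green jig has its ring at (215,278), knob at (220,335) on the downslope side, and pin at (222,97). The dark rectangle measures 157 × 50 mm, so this is the smaller strap. Next I locate the jig roughly from depth.

```bash
cat >> h.py <<'E'
def plan(pos,Rt,n=None):
    """rows from the present pose to pos/Rt: straight shift + even turn; prints n and per-row numbers for first-row frame"""
    s=status.get_state(); R0=rot(s["orientation"]); p0=np.array(s["position"])
    rv=R.from_matrix(R0.T@Rt).as_rotvec(degrees=True)
    t=R0.T@(pos-p0)*100
    print("tool shift cm",t.round(2),"turn deg",rv.round(1),"| min rows",np.ceil(max(np.linalg.norm(t)/6.25,np.linalg.norm(rv)/10.7)))
def down(yaw_y): # tool pointing down, tool y at world yaw (deg)
    a=np.radians(yaw_y); y=np.array([np.cos(a),np.sin(a),0]); z=np.array([0,0,-1.]); return np.stack([np.cross(y,z),y,z],1)
E
python3 - <<'E'
from h import *
for n,(u0,u1,v0,v1) in {"top":(235,290,150,235),"scene":(385,490,230,350)}.items():
    z=np.load(n+".npz"); p,d=z["p"],z["d"]; c=cam(n); P=pts(d,c); h=cv2.cvtColor(p,cv2.COLOR_RGB2HSV)
    b=np.zeros(d.shape,bool); b[v0:v1,u0:u1]=1
    gr=b&(h[...,1]<40)&(p.max(2)>90)&(P[...,2]>.03)&(P[...,2]<.125)&(d>0)
    q=P[gr]
    for _ in range(4):
        A=np.c_[q[:,:2],np.ones(len(q))]; w=np.linalg.lstsq(A,q[:,2],rcond=None)[0]; r=A@w-q[:,2]; q=q[abs(r)<max(.003,1.5*r.std())]
    nn=np.array([-w[0],-w[1],1]);nn/=np.linalg.norm(nn)
    print(n,len(q),"tilt",np.degrees(np.arccos(nn[2])).round(2),"yaw upslope",np.degrees(np.arctan2(-nn[1],-nn[0])).round(2),"plane",w.round(4),"mean",q.mean(0).round(4))
    br=b&(h[...,0]>12)&(h[...,0]<28)&(h[...,1]>110)&(P[...,2]>.05)
    vv,uu=np.nonzero(br); print("brass",uu.mean().round(1),vv.mean().round(1),np.median(P[br],0).round(4))
    bl=b&(p.max(2)<45)&(P[...,2]>.05); vv,uu=np.nonzero(bl); print("black",len(uu),uu.mean().round(1),vv.mean().round(1),np.median(P[bl],0).round(4))
R_=down(58); plan(np.array([.56,-.20,.30]),R_); plan(np.array([.56,-.20,.30]),down(-122))
s=status.get_state();print(cam("wrist")[3]-s["position"],rot(cam("wrist")[4]),rot(s["orientation"]))
E
```

```text
top 909 tilt 24.89 yaw upslope -0.42 plane [ 0.464  -0.0034 -0.2212] mean [0.6448 0.1915 0.0774]
brass 253.3 207.9 [0.5703 0.1914 0.0877]
black 3 262.3 208.7 [0.5391 0.1852 0.0812]
scene 1155 tilt 24.45 yaw upslope -1.87 plane [ 0.4545 -0.0148 -0.2159] mean [0.6509 0.2051 0.0774]
brass 415.9 260.4 [0.5873 0.1917 0.0875]
black 35 408.1 244.9 [0.5367 0.1918 0.0941]
tool shift cm [-59.12 -56.14  -8.04] turn deg [-0.1  0.   6.2] | min rows 14.0
tool shift cm [-59.12 -56.14  -8.04] turn deg [-0.000e+00 -1.000e-01 -1.738e+02] | min rows 17.0
[-0.07452727  0.03637023  0.16447359] [[ 4.33943508e-01  8.65104503e-01  2.51569534e-01]
 [ 9.00939819e-01 -4.16469744e-01 -1.21903215e-01]
 [-6.87920559e-04  2.79548120e-01 -9.60131437e-01]] [[-9.00550098e-01  4.34752086e-01 -3.80561157e-04]
 [ 4.34752243e-01  9.00549550e-01 -9.97898427e-04]
 [-9.11242434e-05 -1.06410734e-03 -9.99999430e-01]]
```

Emit:
carry_out(increments="-2.5 -2.4 -0.5 0 0 0 1;-2.5 -2.4 -0.5 0 0 0 1;-2.5 -2.4 -0.5 0 0 0 1;-2.5 -2.4 -0.5 0 0 0 1;-2.5 -2.4 -0.5 0 0 0 1;-2.5 -2.4 -0.5 0 0 0 1;-2.5 -2.4 -0.5 0 0 0 1;-2.5 -2.4 -0.5 0 0 0 1;-2.5 -2.4 -0.5 0 0 0 1;-2.5 -2.4 -0.5 0 0 0 1;-2.5 -2.4 -0.5 0 0 0 1;-2.5 -2.4 -0.5 0 0 0 1;-2.5 -2.4 -0.5 0 0 0 1;-2.5 -2.4 -0.5 0 0 0 1;-2.5 -2.4 -0.5 0 0 0 1;-2.5 -2.4 -0.5 0 0 0 1", newtons=20)

```text
clock: 2.1
position: [0.4651, 0.042, 0.2995]
orientation: [0.223, 0.975, -0.0, -0.0]
ft_force: [0.0, 0.4, -0.0]
grip_width: 0.0942
grasp_force: 0.0
```

Emit:
carry_out(increments="-2.2 -2.2 0 0 0 0.8 1;-2.2 -2.2 0 0 0 0.8 1;-2.2 -2.2 0 0 0 0.8 1;-2.2 -2.2 0 0 0 0.8 1;-2.2 -2.2 0 0 0 0.8 1;-2.2 -2.2 0 0 0 0.8 1;-2.2 -2.2 0 0 0 0.8 1;-2.2 -2.2 0 0 0 0.6 1;0 0 0 0 0 0 1")

```text
clock: 3.22
position: [0.535, -0.1976, 0.299]
orientation: [0.277, 0.961, -0.001, -0.0]
ft_force: [-0.6, 0.4, 0.7]
grip_width: 0.0938
grasp_force: 0.0
```

```bash
cat > look.py <<'E'
from h import *
s=status.get_state(); p,d,c=shot("wrist"); P=pts(d,c); h=cv2.cvtColor(p,cv2.COLOR_RGB2HSV)
import time; save("wr%d"%int(s["clock"]*100),p); np.savez("wrist",p=p,d=d,P=P)
red=((h[...,0]<8)|(h[...,0]>172))&(h[...,1]>130)&(h[...,2]>60)&(d>0)
k,l,st,ce=cv2.connectedComponentsWithStats(red.astype(np.uint8)); i=1+np.argmax(st[1:,4])
q=P[l==i]; top=q[q[:,2]>np.percentile(q[:,2],90)-.005]
r=cv2.minAreaRect((top[:,:2]*1000).astype(np.float32)); print("red px",ce[i],"all",q.min(0).round(4),q.max(0).round(4),"top z",np.median(top[:,2]).round(4),"rect",np.array(r[0]).round(1),np.array(r[1]).round(1),round(r[2],1))
m=(h[...,1]<70)&(p.max(2)<140)&(abs(P[...,2]-.01)<.0035)&(d>0)
k,l,st,ce=cv2.connectedComponentsWithStats(m.astype(np.uint8)); i=1+np.argmax(st[1:,4]); q=P[l==i]
r=cv2.minAreaRect((q[:,:2]*1000).astype(np.float32)); print("strap px",ce[i],st[i],"z",np.median(q[:,2]).round(4),"rect",np.array(r[0]).round(1),np.array(r[1]).round(1),round(r[2],1))
print(s["position"],"bench z",np.median(P[...,2][(abs(P[...,2])<.006)]).round(4))
E
python3 look.py; ls pics
```

```text
red px [608.5215311  259.56140351] all [0.6987 0.0107 0.1257] [0.7218 0.0333 0.1413] top z 0.1389 rect [710.1  22.1] [22.5 22. ] 8.1
strap px [40.18245342 69.30693582] [   0    0   86  137 3864] z 0.0127 rect [ 234.5 -386.9] [ 64.5 138. ] 66.3
[ 0.53500083 -0.19761582  0.29904015] bench z -0.0009
crop1.png
scene.png
top.png
wr322.png
```

View pics/wr322.png

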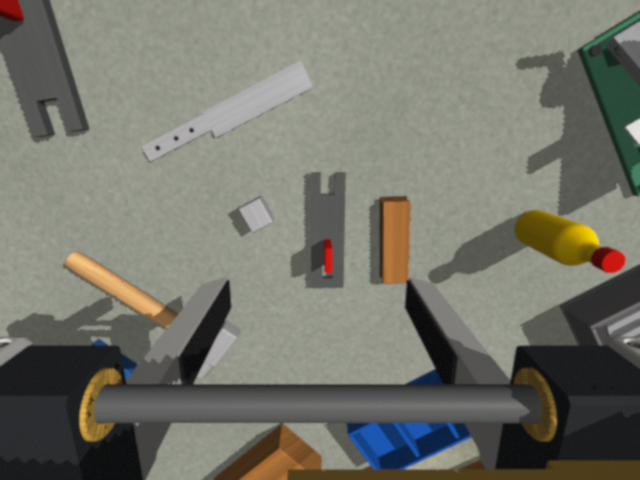

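The wrist view shows the small strap at (325,230) with its fork at (325,180) and fin at (328,258). The scales are close on the right at (395,240) and the gauge block on the left at (253,213), so I'll go down with the jaws only partly open.

```bash
sed -i 's/&(d>0)$/\&(d>0)\&W/; s/^import time/W=np.zeros(d.shape,bool); W[140:320,200:440]=1\nimport time/' look.py
cat >> look.py <<'E'
from sys import argv
E
python3 - <<'E'
exec(open('look.py').read())
m=(h[...,0]>5)&(h[...,0]<22)&(h[...,1]>90)&W&(d>0); q=P[m]; 
r=cv2.minAreaRect((q[:,:2]*1000).astype(np.float32)); print("scales",cv2.boxPoints(r).round())
# triangulate: top cam fin-top ray vs wrist
E
```

```text
red px [326.62751678 256.88255034] all [ 5.778e-01 -2.337e-01 -2.000e-04] [ 0.6271 -0.2082  0.0548] top z 0.0528 rect [ 593.3 -219.9] [ 8.5 31.8] 58.3
strap px [325.88538413 230.63116802] [ 309  173   36  116 3202] z 0.009 rect [ 574.3 -207.9] [ 44.1 154.7] 58.0
[ 0.53506525 -0.19617874  0.29901096] bench z -0.0009
scales [[ 536. -157.]
 [ 626. -239.]
 [ 699. -159.]
 [ 609.  -77.]]
```

Run:
```python
from h import *
plan(np.array([.5935,-.220,.10]),down(58.2)); plan(np.array([.5935,-.220,.029]),down(58.2))
```

```text
tool shift cm [-6.27  1.   19.91] turn deg [-0.  -0.  -0.2] | min rows 4.0
tool shift cm [-6.28  1.   27.01] turn deg [-0.  -0.  -0.2] | min rows 5.0
```

Emit:
carry_out(increments="-1.25 0.2 4 0 0 0 -0.1;-1.25 0.2 4 0 0 0 -0.1;-1.25 0.2 4 0 0 0 -0.1;-1.25 0.2 4 0 0 0 -0.1;-1.25 0.2 4 0 0 0 -0.1;0 0 0 0 0 0 -0.1;0 0 0 0 0 0 -0.1")

```text
clock: 4.2
position: [0.5939, -0.2198, 0.1009]
orientation: [0.275, 0.961, 0.0, 0.0]
ft_force: [0.3, -0.1, 1.0]
grip_width: 0.0418
grasp_force: 0.0
```

Run:
```python
from h import *
plan(np.array([.5935,-.220,.029]),down(58.2))
print(status.get_state()["joint_pos"],status.get_state()["grip_width"])
s=status.get_state(); p,d,c=shot("wrist"); P=pts(d,c); h=cv2.cvtColor(p,cv2.COLOR_RGB2HSV)
red=((h[...,0]<8)|(h[...,0]>172))&(h[...,1]>130)&(h[...,2]>60)&(d>0)&(P[...,2]<.06)&(P[...,2]>.047)&(abs(P[...,0]-.593)<.03)&(abs(P[...,1]+.22)<.03)
q=P[red]; r=cv2.minAreaRect((q[:,:2]*1000).astype(np.float32)); print(len(q),r,np.median(q,0))
```

```text
tool shift cm [ 0.03 -0.04  7.19] turn deg [ 0.   0.  -0.1] | min rows 2.0
[-0.05535825  0.60930794  0.50050749  1.70238584 -0.35269108  0.91972136
  1.5987084 ] 0.0418233501657322
757 ((593.486328125, -220.0946807861328), (9.550895690917969, 31.77371597290039), 58.258750915527344) [ 0.59220963 -0.21933584  0.05281443]
```

The close look agrees with the earlier fix, so I go down, grip and lift.

Emit:
carry_out(increments="0 0 2.4 0 0 0 -0.1;0 0 2.4 0 0 0 -0.1;0 0 2.4 0 0 0 -0.1;0 0 0 0 0 0 -0.1;0 0 0 0 0 0 -1;0 0 0 0 0 0 -1;0 0 0 0 0 0 -1;0 0 0 0 0 0 -1;0 0 0 0 0 0 -1;0 0 -2 0 0 0 -1;0 0 -4 0 0 0 -1;0 0 -4 0 0 0 -1;0 0 -4 0 0 0 -1;0 0 -4 0 0 0 -1;0 0 -4 0 0 0 -1", newtons=45)

```text
clock: 6.12
position: [0.5932, -0.2202, 0.25]
orientation: [0.276, 0.961, -0.0, 0.0]
ft_force: [-0.1, 0.2, -2.8]
grip_width: 0.0098
grasp_force: 45.0
```

Run:
```python
from h import *
plan(np.array([.62,.05,.32]),down(90))
```

```text
tool shift cm [12.04 24.34 -7.01] turn deg [ -0.   0. -32.] | min rows 5.0
```

Emit:
carry_out(increments="1.5 3 -0.9 0 0 0 -1;1.5 3 -0.9 0 0 0 -1;1.5 3 -0.9 0 0 0 -1;1.5 3 -0.9 0 0 0 -1;1.5 3 -0.9 0 0 0 -1;1.5 3 -0.9 0 0 0 -1;1.5 3 -0.9 0 0 0 -1;1.5 3 -0.9 0 0 0 -1;0 0 0 0 0 -8 -1;0 0 0 0 0 -8 -1;0 0 0 0 0 -8 -1;0 0 0 0 0 -8 -1;0 0 0 0 0 0 -1;0 0 0 0 0 0 -1")

```text
clock: 7.88
position: [0.6188, 0.0468, 0.3199]
orientation: [0.002, 1.0, -0.0, 0.0]
ft_force: [0.2, -0.2, -3.0]
grip_width: 0.0097
grasp_force: 45.0
```

Run:
```python
from h import *
s=status.get_state(); p,d,c=shot("wrist"); np.savez("jig",p=p,d=d,P=pts(d,c)); save("jigw",p); print(s["position"],s["orientation"],s["joint_pos"],c)
```

```text
[0.61877573 0.04678652 0.31994137] [ 1.57031813e-03  9.99998759e-01 -7.26977681e-05  1.02977099e-04] [-0.43497489  0.35526369  0.41458908  1.50917962 -0.14546747  1.30753524
  1.56209336] (np.float64(362.9299598280346), 317.6228848767473, 240.60764532527764, array([0.53598021, 0.04757953, 0.48441589]), array([0.70081626, 0.69918127, 0.10021208, 0.09979806]))
```

View pics/jigw.png

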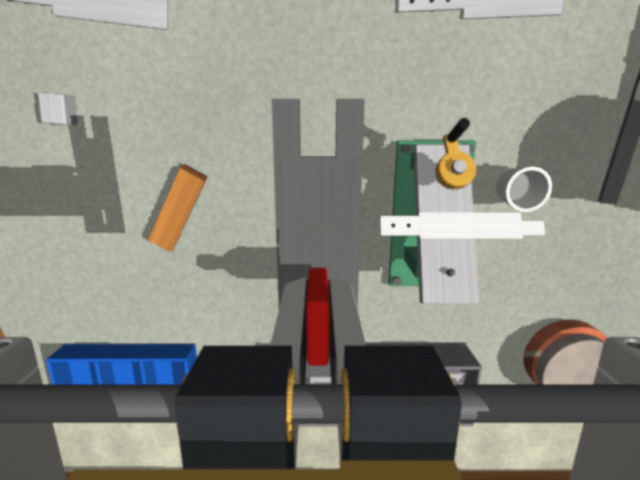

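The wrist view shows the green jig with its stud top at (459,166), ring at (457,170), knob from (455,137) to (461,125), pin at (450,272), and the tin on its right at (529,188). The strap is held straight. I work out the jig frame from this.

Run:
```python
from h import *
z=np.load("jig.npz"); p,d,P=z["p"],z["d"],z["P"]; c=cam("wrist"); h=cv2.cvtColor(p,cv2.COLOR_RGB2HSV)
B=np.zeros(d.shape,bool); B[120:310,410:485]=1
gr=B&(h[...,1]<45)&(p.max(2)>90)&(P[...,2]>.03)&(P[...,2]<.13)&(d>0)
q=P[gr]
for _ in range(5):
    A=np.c_[q[:,:2],np.ones(len(q))]; w=np.linalg.lstsq(A,q[:,2],rcond=None)[0]; r=A@w-q[:,2]; q=q[abs(r)<max(.002,1.5*r.std())]
n=np.array([-w[0],-w[1],1]);n/=np.linalg.norm(n)
print("tilt",np.degrees(np.arccos(n[2])),"yaw",np.degrees(np.arctan2(-n[1],-n[0])),len(q))
Q=P[gr]; Q=Q[abs(np.c_[Q[:,:2],np.ones(len(Q))]@w-Q[:,2])<.004]
rect=cv2.minAreaRect((Q[:,:2]*1000).astype(np.float32)); print("bed rect",rect)
e,o=c[3],rot(c[4])
def pl(u,v,hh): # ray onto plane hh above bed
    r=o@np.array([(u-c[1])/c[0],(v-c[2])/c[0],1]); P0=np.array([0,0,w[2]])+n*hh
    return e+r*(n@(P0-e))/(n@r)
br=B&(h[...,0]>12)&(h[...,0]<28)&(h[...,1]>110)
vv,uu=np.nonzero(br); print("brass",P[br].min(0),P[br].max(0))
hb=(P[br]-[0,0,w[2]])@n; print("brass height pct",np.percentile(hb,[5,50,75,90,97]).round(4))
bl=B&(p.max(2)<60)&(P[...,2]>.05)
k,l,st,ce=cv2.connectedComponentsWithStats(bl.astype(np.uint8))
for i in range(1,k):
    if st[i,4]>8: print("black",ce[i].round(1),st[i],np.median(P[l==i],0).round(4),"h",np.percentile((P[l==i]-[0,0,w[2]])@n,[5,50,95]).round(4))
print("stud top ->",pl(459,166,.048), "pin tip",pl(450,272,.0095),"knob top",pl(463,123.5,.078))
sf=pl(459,166,.048)-n*.048; pf=pl(450,272,.0095)-n*.0095; print("stud foot",sf,"pin foot",pf,np.linalg.norm(sf-pf),"yaw",np.degrees(np.arctan2(*(pf-sf)[1::-1])))
np.savez("plane",n=n,w=w)
save("crop2",np.hstack([cv2.resize(p[110:190,420:500],(400,400),interpolation=2),cv2.resize(p[240:320,410:490],(400,400),interpolation=2)]))
```

```text
tilt 24.876954917920536 yaw 0.12236664016971173 7568
bed rect ((633.9829711914062, 199.07867431640625), (88.0026626586914, 172.06588745117188), 89.4106674194336)
brass [ 0.53598021  0.04757953 -0.00202644] [0.59402988 0.25572272 0.48441589]
brass height pct [0.0351 0.041  0.0416 0.0421 0.0429]
black [457.8 129.8] [448 120  21  21 220] [0.5317 0.1904 0.1003] h [0.0489 0.0698 0.079 ]
black [413.5 263.8] [411 256   6  17  75] [0.6894 0.1661 0.0615] h [-0.0425 -0.0319 -0.0199]
stud top -> [0.56799483 0.19764826 0.09328861] pin tip [0.68361963 0.19582201 0.10446376] knob top [0.52551293 0.19203433 0.10665272]
stud foot [0.58818699 0.19769138 0.04974237] pin foot [0.687616   0.19583055 0.09584524] 0.109613248780214 yaw -1.0721760868487928
```

View pics/crop2.png

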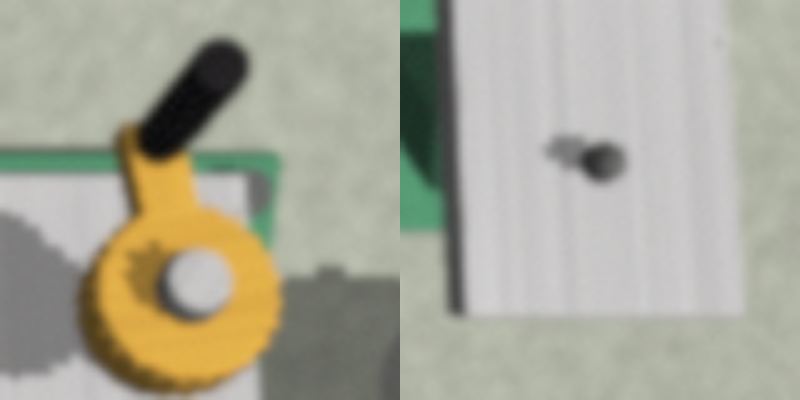

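The crops show the stud top at about px (459.6,166), the pin tip at (450.7,271.7) and the knob top at (464,122). The stud-to-pin distance of 109.6 mm and the tilt of 24.9° fit the text. I now check the held strap in the tool frame with the same picture.

```bash
cat >> h.py <<'E'
def jig():
    z=np.load("plane.npz"); return z["n"],z["w"]
def rows(pos,Rt,n,g):
    s=status.get_state(); R0=rot(s["orientation"]); p0=np.array(s["position"])
    rv=R.from_matrix(R0.T@Rt).as_rotvec(); t=(np.array(pos)-p0)
    for i in range(n): # constant world shift, expressed in turning tool frame
        Ri=R0@R.from_rotvec(rv*i/n).as_matrix(); print((Ri.T@t/n*100).round(2),np.degrees(rv/n).round(2))
E
python3 - <<'E'
from h import *
z=np.load("jig.npz"); p,d,P=z["p"],z["d"],z["P"]; h=cv2.cvtColor(p,cv2.COLOR_RGB2HSV)
R0=rot([1.57031813e-03,9.99998759e-01,-7.26977681e-05,1.02977099e-04]); t0=np.array([.61877573,.04678652,.31994137])
T=(P-t0)@R0
m=(d>0)&(d<.25)&(p.max(2)<140)&(h[...,1]<70)&(abs(T[...,2]-.019)<.006); m[290:]=0; m[:,:260]=0;m[:,380:]=0
q=T[m]; r=cv2.minAreaRect((q[:,:2]*1000).astype(np.float32)); print("strap tool",r,np.median(q,0),len(q))
for v in (110,130,180,220,250):
    mm=m[v]; 
    if mm.sum(): u=np.nonzero(mm)[0]; print(v,u.min(),u.max(),T[v,u.min()].round(4),T[v,u.max()].round(4), [T[v,a].round(4)[1] for a in u[:-1][np.diff(u)>5]],[T[v,a].round(4)[1] for a in u[1:][np.diff(u)>5]])
red=((h[...,0]<8)|(h[...,0]>172))&(h[...,1]>130)&(d>0)&(d<.25); q=T[red]; print("fin",q.min(0),q.max(0),np.median(q,0))
E
```

```text
strap tool ((50.25878143310547, 0.7376289367675781), (97.76438903808594, 44.05313491821289), 0.15251457691192627) [0.0523614  0.00090161 0.01877066] 13505
110 272 363 [ 0.0941 -0.021   0.0183] [0.0941 0.0222 0.0178] [np.float64(-0.0084)] [np.float64(0.0096)]
130 273 363 [ 0.085  -0.0208  0.0184] [0.085  0.0227 0.0196] [np.float64(-0.0083)] [np.float64(0.0096)]
180 274 361 [ 0.0609 -0.0212  0.0193] [0.061  0.0225 0.0191] [] []
220 276 359 [ 0.0405 -0.0208  0.0185] [0.0405 0.0221 0.0185] [] []
250 276 358 [ 0.0243 -0.0212  0.0183] [0.0243 0.0221 0.0184] [] []
fin [-0.04110891 -0.00592767 -0.04080902] [0.01623515 0.00745638 0.01994261] [ 0.00812228  0.00088611 -0.02455209]
```

```bash
cat >> h.py <<'E'
SF=np.array([.5882,.1983,.0498]); YAW=-0.9; F=np.array([.0791,.0007,.0285])
def jf(): # jig frame columns x,y,z
    return R.from_euler('ZY',[YAW,-25],degrees=True).as_matrix()
def pose(e,zf,th,yo=0):
    S=jf()@R.from_euler('y',-th,degrees=True).as_matrix()
    T=S@np.diag([-1,1,-1.]); f=SF+jf()@(np.array([e,yo,zf])/1000)
    return f-T@F,T
E
python3 - <<'E'
from h import *
p,T=pose(60,80,10); print(p,T); print(pose(60,6.5,10)[0],pose(0,0,0)[0]); plan(p,T); rows(p,T,8,-1)
E
```

```text
[0.65719749 0.19651601 0.21637745] [[-0.81905099  0.01570732  0.57350568]
 [ 0.01286668  0.99987663 -0.00900935]
 [-0.57357644  0.         -0.81915204]]
[0.68825611 0.19602811 0.14976383] [0.64782597 0.19666323 0.10905888]
tool shift cm [-3.8  14.97 10.34] turn deg [  0.2 -35.    0.7] | min rows 4.0
[-0.48  1.87  1.29] [ 0.03 -4.37  0.09]
[-0.37  1.87  1.32] [ 0.03 -4.37  0.09]
[-0.27  1.87  1.35] [ 0.03 -4.37  0.09]
[-0.16  1.87  1.36] [ 0.03 -4.37  0.09]
[-0.05  1.88  1.37] [ 0.03 -4.37  0.09]
[0.05 1.88 1.37] [ 0.03 -4.37  0.09]
[0.16 1.88 1.36] [ 0.03 -4.37  0.09]
[0.27 1.88 1.34] [ 0.03 -4.37  0.09]
```

Emit:
carry_out(increments="0 0 0 0 -5 0.1 -1;0 0 0 0 -5 0.1 -1;0 0 0 0 -5 0.1 -1;0 0 0 0 -5 0.1 -1;0 0 0 0 -5 0.1 -1;0 0 0 0 -5 0.1 -1;0 0 0 0 -5 0.1 -1;0 0 0 0 0 0 -1")

```text
clock: 8.93
position: [0.6178, 0.047, 0.319]
orientation: [0.006, 0.954, 0.0, 0.3]
ft_force: [-0.5, 0.4, -2.4]
grip_width: 0.0098
grasp_force: 45.0
```

Run:
```python
from h import *
p,T=pose(60,60,10); print(p); print(status.get_state()["joint_pos"]);plan(p,T)
```

```text
[0.66564882 0.19638325 0.19825129]
[-0.59385481  0.02256642  0.42285068  2.01333841  0.18990044  0.51368085
  1.2464041 ]
tool shift cm [ 3.18 14.93 12.6 ] turn deg [ 0.3 -0.1  0. ] | min rows 4.0
```

Emit:
carry_out(increments="0 2.5 0 0.1 0 0 -1;0 2.5 0 0.1 0 0 -1;0 2.5 0 0.1 0 0 -1;0 2.5 0 0 0 0 -1;0 2.5 0 0 0 0 -1;0 2.4 0 0 0 0 -1;0.5 0 2.1 0 0 0 -1;0.5 0 2.1 0 0 0 -1;0.5 0 2.1 0 0 0 -1;0.5 0 2.1 0 0 0 -1;0.6 0 2.1 0 0 0 -1;0.6 0 2.1 0 0 0 -1;0 0 0 0 0 0 -1;0 0 0 0 0 0 -1")

```text
clock: 10.68
position: [0.6673, 0.1953, 0.1988]
orientation: [0.007, 0.954, -0.003, 0.301]
ft_force: [-0.1, -0.6, -2.7]
grip_width: 0.0098
grasp_force: 45.0
```

Run:
```python
from h import *
s=status.get_state();print(s["joint_pos"],s["position"],s["grip_width"])
plan(*pose(60,6.5,10))
p,d,c=shot("wrist"); save("ins1",p); np.savez("ins1",p=p,d=d,P=pts(d,c))
```

```text
[-0.73572364  0.34462192  0.34629273  1.95092282  0.43737479  0.33859512
  0.7400878 ] [0.66731556 0.19527181 0.19881841] 0.009777966404616588
tool shift cm [1.1  0.11 5.22] turn deg [-0.   0.   0.1] | min rows 1.0
```

View pics/ins1.png

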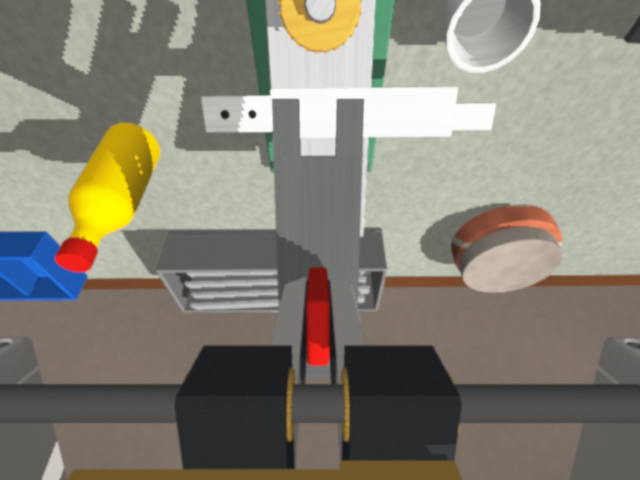

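The view shows the fork slot at (318,130) below the stud at (320,8), in line to within about 1.5 mm, and nothing in the way. I go down to the entry point.

Emit:
carry_out(increments="0.3 0.03 1.3 0 0 0 -1;0.3 0.03 1.3 0 0 0 -1;0.3 0.03 1.3 0 0 0 -1;0.2 0.03 1.3 0 0 0 -1;0 0 0 0 0 0 -1;0 0 0 0 0 0 -1")

```text
clock: 11.48
position: [0.6878, 0.1961, 0.1492]
orientation: [0.007, 0.954, -0.002, 0.301]
ft_force: [0.1, -0.5, -2.8]
grip_width: 0.0095
grasp_force: 45.0
```

Run:
```python
from h import *
s=status.get_state(); print(s["joint_pos"],s["ft_force"])
plan(*pose(60,6.5,10)); plan(*pose(0,6.5,10))
p,d,c=shot("scene"); save("ins2",cv2.resize(p[200:360,370:530],(640,640),interpolation=2)[:600]);
```

```text
[-0.71668294  0.45342455  0.35314588  1.93752789  0.44548776  0.24118753
  0.71199342] [ 0.08104815 -0.48556158 -2.80704542]
tool shift cm [-0.07 -0.01 -0.02] turn deg [0.  0.  0.1] | min rows 1.0
tool shift cm [ 5.84  0.   -1.06] turn deg [0.  0.  0.1] | min rows 1.0
```

View pics/ins2.png

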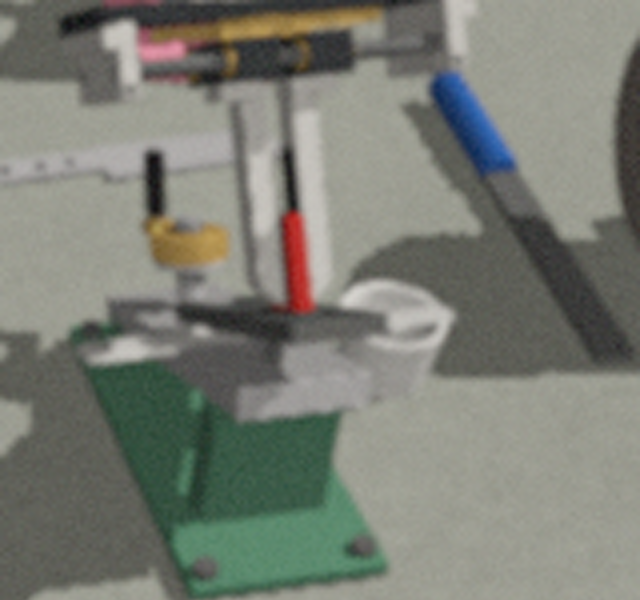

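The scene crop shows the strap tilted over the bed, its fork at (150,320) just upslope of and below the raised ring (190,240). I slide it in.

Emit:
carry_out(increments="0.75 0 -0.13 0 0 0 -1;0.75 0 -0.13 0 0 0 -1;0.75 0 -0.13 0 0 0 -1;0.75 0 -0.13 0 0 0 -1;0.75 0 -0.13 0 0 0 -1;0 0 0 0 0 0 -1")

```text
clock: 12.28
position: [0.6526, 0.1969, 0.1326]
orientation: [0.006, 0.954, -0.002, 0.3]
ft_force: [0.7, 0.3, -3.0]
grip_width: 0.0096
grasp_force: 45.0
```

```bash
cat > st.py <<'E'
from h import *
import sys
s=status.get_state(); T=rot(s["orientation"]); J=jf()
f=s["position"]+T@F; print("fork in jig mm",(J.T@(f-SF)*1000).round(1),"tilt",np.degrees(np.arcsin(-T[2,0])).round(2)-25,"j",s["joint_pos"].round(2),"F jig",(J.T@s["ft_force"]).round(1))
if len(sys.argv)>3: plan(*pose(*map(float,sys.argv[1:])))
E
python3 st.py 0 6.5 10
```

```text
fork in jig mm [20.4  0.1  6.1] tilt 9.969999999999999 j [-0.79  0.44  0.4   2.03  0.59  0.19  0.53] F jig [-0.6  0.4 -3.1]
tool shift cm [ 2.01 -0.02 -0.4 ] turn deg [ 0.  -0.   0.1] | min rows 1.0
```

```bash
python3 st.py 20 6.5 6; python3 st.py 0 6.5 6;python3 st.py 0 6.5 7
```

```text
fork in jig mm [20.4  0.1  6.1] tilt 9.969999999999999 j [-0.79  0.44  0.4   2.03  0.59  0.19  0.53] F jig [-0.6  0.4 -3.1]
tool shift cm [-0.14 -0.03  0.5 ] turn deg [0.  4.  0.1] | min rows 1.0
fork in jig mm [20.4  0.1  6.1] tilt 9.969999999999999 j [-0.79  0.44  0.4   2.03  0.59  0.19  0.53] F jig [-0.6  0.4 -3.1]
tool shift cm [ 1.83 -0.03  0.16] turn deg [0.  4.  0.1] | min rows 1.0
fork in jig mm [20.4  0.1  6.1] tilt 9.969999999999999 j [-0.79  0.44  0.4   2.03  0.59  0.19  0.53] F jig [-0.6  0.4 -3.1]
tool shift cm [ 1.87 -0.03  0.02] turn deg [0.  3.  0.1] | min rows 1.0
```

Emit:
carry_out(increments="-0.07 0 0.25 0 2 0 -1;-0.07 0 0.25 0 2 0 -1;0.5 0 -0.05 0 0 0 -1;0.5 0 -0.05 0 0 0 -1;0.5 0 -0.05 0 0 0 -1;0.2 0 -0.02 0 0 0 -1;0 0 0 0 0 0 -1;0 0 0 0 0 0 -1")

```text
clock: 13.28
position: [0.6419, 0.1969, 0.1224]
orientation: [0.007, 0.964, -0.002, 0.267]
ft_force: [-0.6, -0.8, -2.8]
grip_width: 0.0097
grasp_force: 45.0
```

```bash
python3 st.py 0 6.5 6
```

```text
fork in jig mm [ 3.7 -0.   6.4] tilt 6.010000000000002 j [-0.66  0.43  0.25  2.    0.53  0.27  0.62] F jig [-1.7 -0.8 -2.3]
tool shift cm [ 0.37 -0.01 -0.04] turn deg [0.  0.  0.1] | min rows 1.0
```

Emit:
carry_out(increments="0.15 0 -0.02 0 0 0 -1;0.15 0 -0.02 0 0 0 -1;0.1 0 -0.01 0 0 0 -1;0 0 0 0 0 0 -1;0 0 0 0 0 0 -1")

```text
clock: 13.9
position: [0.6392, 0.1968, 0.1215]
orientation: [0.007, 0.963, -0.002, 0.268]
ft_force: [7.2, -0.8, -1.7]
grip_width: 0.0098
grasp_force: 45.0
```

```bash
python3 st.py 0 0.5 0
```

```text
fork in jig mm [ 0.9 -0.1  6.7] tilt 6.109999999999999 j [-0.67  0.43  0.26  2.01  0.54  0.26  0.61] F jig [ 5.8 -0.7 -4.6]
tool shift cm [-0.11 -0.    1.46] turn deg [0.  6.1 0.1] | min rows 1.0
```

Emit:
carry_out(increments="-0.1 0 0.35 0 1.5 0 -1;-0.1 0 0.35 0 1.5 0 -1;-0.05 0 0.35 0 1.5 0 -1;0 0 0.3 0 1.5 0 -1;0 0 0 0 0 0 -1;0 0 0 0 0 0 -1")

```text
clock: 14.65
position: [0.6473, 0.1965, 0.1105]
orientation: [0.007, 0.976, -0.002, 0.217]
ft_force: [5.9, -1.0, -1.8]
grip_width: 0.0097
grasp_force: 45.0
```

```bash
python3 st.py 1.3 0 0
```

```text
fork in jig mm [ 0.1 -0.3  1.4] tilt 0.08999999999999986 j [-0.48  0.46  0.07  1.92  0.4   0.39  0.79] F jig [ 4.6 -0.9 -4.1]
tool shift cm [-0.12  0.01  0.15] turn deg [0.  0.1 0.1] | min rows 1.0
```

Emit:
carry_out(increments="-0.05 0 0.1 0 0 0 -1;0 0 0.1 0 0 0 -1;0 0 0 0 0 0 -1;0 0 0 0 0 0 -1")

```text
clock: 15.15
position: [0.6482, 0.1968, 0.1086]
orientation: [0.007, 0.976, -0.002, 0.217]
ft_force: [4.1, 0.9, 0.4]
grip_width: 0.0101
grasp_force: 45.0
```

```bash
python3 st.py 1.3 0 0
python3 - <<'E'
from h import *
n,w=jig(); p,d,c=shot("wrist"); P=pts(d,c); J=jf(); Q=(P-SF)@J*1000; h=cv2.cvtColor(p,cv2.COLOR_RGB2HSV)
m=(d>0)&(p.max(2)<140)&(h[...,1]<70)&(abs(Q[...,1])<19)&(Q[...,2]>4)&(Q[...,2]<20)&(Q[...,0]>22)&(Q[...,0]<58)
q=Q[m]; A=np.c_[q[:,:2],np.ones(len(q))]; print(len(q),"strap top plane in jig",np.linalg.lstsq(A,q[:,2],rcond=None)[0],np.median(q,0))
E
```

```text
fork in jig mm [ 0.2  0.  -0.6] tilt 0.019999999999999574 j [-0.48  0.46  0.07  1.92  0.4   0.39  0.79] F jig [ 3.9  1.  -1.4]
tool shift cm [-0.12 -0.02 -0.06] turn deg [0.  0.  0.1] | min rows 1.0
4772 strap top plane in jig [-4.80575240e-04  2.39478048e-03  9.52101724e+00] [39.84587631 -0.13660223  9.4951888 ]
```

Strap is flat (slope under 0.1°, top 9.5 mm above the bed). I release and back off.

Emit:
carry_out(increments="0 0 0.05 0 0 0 -1;0 0 0 0 0 0 -1;0 0 0 0 0 0 -0.3;0 0 0 0 0 0 -0.3;0 0 0 0 0 0 -0.3;0 0 0 0 0 0 -0.3;0 0 -1 0 0 0 -0.3;0 0 -2.5 0 0 0 -0.3;0 0 -3 0 0 0 -0.3;0 0 -3 0 0 0 -0.3;0 0 0 0 0 0 -0.3")

```text
clock: 16.58
position: [0.6083, 0.1979, 0.1969]
orientation: [0.007, 0.976, -0.001, 0.218]
ft_force: [0.4, -0.1, 0.3]
grip_width: 0.0328
grasp_force: 0.0
```

Run:
```python
from h import *
s=status.get_state(); print(s["position"],s["grip_width"],s["joint_pos"].round(2))
p,d,c=shot("wrist"); save("seated",p); P=pts(d,c); np.savez("seated",p=p,d=d,P=P); J=jf(); Q=(P-SF)@J*1000; h=cv2.cvtColor(p,cv2.COLOR_RGB2HSV)
m=(d>0)&(p.max(2)<140)&(h[...,1]<70)&(abs(Q[...,1])<19)&(Q[...,2]>4)&(Q[...,2]<20)&(Q[...,0]>22)&(Q[...,0]<60)
q=Q[m]; A=np.c_[q[:,:2],np.ones(len(q))]; print(len(q),"strap top",np.linalg.lstsq(A,q[:,2],rcond=None)[0],np.median(q,0))
red=((h[...,0]<8)|(h[...,0]>172))&(h[...,1]>130)&(d>0)&(Q[...,2]>45)&(Q[...,2]<60)&(abs(Q[...,0]-80)<40)&(abs(Q[...,1])<30)
print("fin top",red.sum(),Q[red].min(0),Q[red].max(0))
bl=(d>0)&(p.max(2)<70)&(Q[...,2]>50)&(Q[...,2]<90)&(Q[...,0]<0)&(Q[...,0]>-60)&(abs(Q[...,1])<50); print("knob",bl.sum(),Q[bl].min(0),Q[bl].max(0))
t=bl&(Q[...,2]>74); print("knob top",t.sum(),np.median(Q[t],0),Q[t].min(0),Q[t].max(0))
br=(h[...,0]>12)&(h[...,0]<28)&(h[...,1]>110)&(abs(Q[...,1])<30)&(abs(Q[...,0])<30)&(Q[...,2]>30)&(Q[...,2]<60); print("brass z",np.percentile(Q[br][:,2],[50,80,95]),"x",Q[br][:,0].min(),Q[br][:,0].max(),"y",np.percentile(Q[br][:,1],[1,99]))
```

```text
[0.60833141 0.19791577 0.19691748] 0.032842237210961286 [-0.49  0.28  0.03  1.94  0.36  0.55  0.83]
2366 strap top [-7.18523120e-06  6.93810466e-03  9.36316732e+00] [40.34032267 -0.29825565  9.37207395]
fin top 638 [63.09507757 -4.45116398 45.09451011] [95.11101803  4.70591343 54.89317321]
knob 442 [-38.81186647 -11.6154666   51.9749212 ] [-28.04455725  -0.29516025  79.87689355]
knob top 374 [-33.65894201  -5.65887537  77.69075533] [-38.81186647 -11.6154666   74.20405138] [-28.12872971  -0.29516025  79.87689355]
brass z [40.64911073 41.23745929 41.87808571] x -29.956429253852054 19.36947081764942 y [-18.73049743  18.30394497]
```

View pics/seated.png

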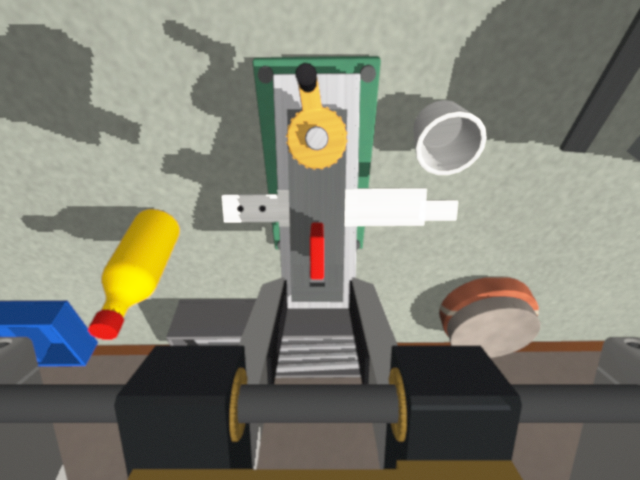

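The wrist view shows the strap flat round the stud, with its fin at (317,250) centred at x≈79 mm. The ring is at (317,137) and the knob top at (306,78). Knob angle is about -170° in the jig frame; underside height is about 23.3 mm, so the value is about 1.3 and roughly 11.1 rad remain. I go to the knob.

```bash
cat >> h.py <<'E'
def tp(x,y,z,th=0): # TCP at jig mm, tool square to bed
    return SF+jf()@(np.array([x,y,z])/1000), jf()@R.from_euler('y',-th,degrees=True).as_matrix()@np.diag([-1,1,-1.])
def tj():
    s=status.get_state(); J=jf(); print("TCP jig mm",(J.T@(s["position"]-SF)*1000).round(1),"j",s["joint_pos"].round(2),"F jig",(J.T@s["ft_force"]).round(1),"w",round(s["grip_width"],4),"t",s["clock"])
E
python3 - <<'E'
from h import *
tj(); plan(*tp(-33.5,-6.6,112)); plan(*tp(-33.5,-6.6,61.4))
E
```

```text
TCP jig mm [ 79.7  -0.4 123.5] j [-0.49  0.28  0.03  1.95  0.36  0.55  0.83] F jig [ 0.2  0.5 -0.7] w 0.033 t 16.625
tool shift cm [11.33 -0.6   1.13] turn deg [0.1 0.1 0.1] | min rows 2.0
tool shift cm [11.34 -0.61  6.19] turn deg [0.1 0.1 0.1] | min rows 3.0
```

Emit:
carry_out(increments="1.9 -0.1 0 0 0 0 -0.3;1.9 -0.1 0 0 0 0 -0.3;1.9 -0.1 0 0 0 0 -0.3;1.9 -0.1 0 0 0 0 -0.3;1.9 -0.1 0 0 0 0 -0.3;1.8 -0.1 0.5 0 0 0 -0.3;0 0 0.6 0 0 0 -0.3;0 0 0 0 0 0 -0.3")

```text
clock: 17.62
position: [0.5109, 0.1925, 0.136]
orientation: [0.007, 0.976, -0.002, 0.216]
ft_force: [-0.4, -0.4, 0.4]
grip_width: 0.0328
grasp_force: 0.0
```

Run:
```python
from h import *
tj(); plan(*tp(-33.5,-6.6,61.4))
p,d,c=shot("wrist"); P=pts(d,c); Q=(P-SF)@jf()*1000
bl=(d>0)&(p.max(2)<70)&(Q[...,2]>73)&(Q[...,2]<85)&(Q[...,0]<-15)&(Q[...,0]>-55)&(abs(Q[...,1]+6)<15); q=Q[bl]; print(len(q),q.min(0) if len(q) else '',q.max(0) if len(q) else '')
```

```text
TCP jig mm [-33.6  -7.  110.7] j [-0.64  0.22  0.09  2.2   0.55  0.4   0.53] F jig [-0.2 -0.4  0.5] w 0.0328 t 17.625
tool shift cm [-0.01  0.04  4.93] turn deg [-0.  -0.   0.1] | min rows 1.0
280 [-40.11440623 -11.32089496  73.02873545] [-29.28553494  -1.25732833  80.06597596]
```

Emit:
carry_out(increments="0 0 1.3 0 0 0 -0.3;0 0 1.2 0 0 0 -0.3;0.05 0 1.2 0 0 0 -0.3;0 0 1.2 0 0 0 -0.3;0 0 0 0 0 0 -0.3;0 0 0 0 0 0 -1;0 0 0 0 0 0 -1;0 0 0 0 0 0 -1;0 0 0 0 0 0 -1", newtons=20)

```text
clock: 18.8
position: [0.5307, 0.1925, 0.0921]
orientation: [0.007, 0.976, -0.002, 0.217]
ft_force: [-1.2, 0.6, 3.3]
grip_width: 0.0117
grasp_force: 20.0
```

Run:
```python
from h import *
tj()
a0=-170
for k in range(20):
    a,b=np.radians(a0-18*k),np.radians(a0-18*(k+1)); dx,dy=3.4*(np.cos(b)-np.cos(a)),3.4*(np.sin(b)-np.sin(a)); print("%.2f %.2f 0.04 0 0 0 -1"%(-dx,dy),end=";")
```

```text
TCP jig mm [-34.2  -6.7  62.6] j [-0.65  0.34  0.15  2.19  0.63  0.29  0.46] F jig [0.3 0.6 3.5] w 0.0117 t 18.8
0.02 1.06 0.04 0 0 0 -1;-0.31 1.02 0.04 0 0 0 -1;-0.61 0.87 0.04 0 0 0 -1;-0.85 0.64 0.04 0 0 0 -1;-1.01 0.35 0.04 0 0 0 -1;-1.06 0.02 0.04 0 0 0 -1;-1.02 -0.31 0.04 0 0 0 -1;-0.87 -0.61 0.04 0 0 0 -1;-0.64 -0.85 0.04 0 0 0 -1;-0.35 -1.01 0.04 0 0 0 -1;-0.02 -1.06 0.04 0 0 0 -1;0.31 -1.02 0.04 0 0 0 -1;0.61 -0.87 0.04 0 0 0 -1;0.85 -0.64 0.04 0 0 0 -1;1.01 -0.35 0.04 0 0 0 -1;1.06 -0.02 0.04 0 0 0 -1;1.02 0.31 0.04 0 0 0 -1;0.87 0.61 0.04 0 0 0 -1;0.64 0.85 0.04 0 0 0 -1;0.35 1.01 0.04 0 0 0 -1;
```

Emit:
carry_out(increments="0.02 1.06 0.04 0 0 0 -1;-0.31 1.02 0.04 0 0 0 -1;-0.61 0.87 0.04 0 0 0 -1;-0.85 0.64 0.04 0 0 0 -1;-1.01 0.35 0.04 0 0 0 -1")

```text
clock: 19.42
position: [0.5571, 0.2317, 0.1019]
orientation: [0.007, 0.976, -0.002, 0.216]
ft_force: [-4.4, -5.0, 7.5]
grip_width: 0.0114
grasp_force: 20.0
```

```bash
python3 -c "
from h import *
tj()"
```

```text
TCP jig mm [-6.6 32.9 60.5] j [-0.66  0.38  0.1   2.08  0.58  0.37  0.48] F jig [-0.8 -5.1  8.6] w 0.0114 t 19.425
```

Emit:
carry_out(increments="-1.06 0.02 0.02 0 0 0 -1;-1.02 -0.31 0.03 0 0 0 -1;-0.87 -0.61 0.03 0 0 0 -1;-0.64 -0.85 0.04 0 0 0 -1;-0.35 -1.01 0.04 0 0 0 -1;-0.02 -1.06 0.04 0 0 0 -1;0.31 -1.02 0.04 0 0 0 -1;0.61 -0.87 0.04 0 0 0 -1")

```text
clock: 20.42
position: [0.5845, 0.173, 0.1117]
orientation: [0.007, 0.976, -0.002, 0.216]
ft_force: [-0.9, 4.6, -2.9]
grip_width: 0.0113
grasp_force: 20.0
```

```bash
python3 -c "
from h import *
tj()"
```

```text
TCP jig mm [ 23.2 -25.4  57.4] j [-0.48  0.36  0.05  2.08  0.51  0.35  0.67] F jig [-2.1  4.6 -2.2] w 0.0113 t 20.425
```

Emit:
carry_out(increments="0.85 -0.64 0.04 0 0 0 -1;1.01 -0.35 0.04 0 0 0 -1;1.06 -0.02 0.04 0 0 0 -1;1.02 0.31 0.04 0 0 0 -1;0.87 0.61 0.04 0 0 0 -1;0.64 0.85 0.04 0 0 0 -1;0.35 1.01 0.04 0 0 0 -1;0.02 1.06 0.04 0 0 0 -1;-0.31 1.02 0.04 0 0 0 -1;-0.61 0.87 0.04 0 0 0 -1;-0.85 0.64 0.04 0 0 0 -1")

```text
clock: 21.8
position: [0.5508, 0.2281, 0.0908]
orientation: [0.007, 0.976, -0.002, 0.216]
ft_force: [0.7, -6.2, 3.2]
grip_width: 0.0114
grasp_force: 20.0
```

```bash
python3 -c "
from h import *
tj()"
```

```text
TCP jig mm [-17.   29.3  53.1] j [-0.69  0.39  0.13  2.11  0.59  0.33  0.45] F jig [ 2.1 -6.2  2.5] w 0.0114 t 21.8
```

Emit:
carry_out(increments="-1.01 0.35 0.04 0 0 0 -1;-1.06 0.02 0.04 0 0 0 -1;-1.02 -0.31 0.04 0 0 0 -1;-0.87 -0.61 0.04 0 0 0 -1;-0.64 -0.85 0.04 0 0 0 -1;-0.35 -1.01 0.04 0 0 0 -1;-0.02 -1.06 0.04 0 0 0 -1;0 0 0 0 0 0 -1")

```text
clock: 22.8
position: [0.5965, 0.191, 0.1092]
orientation: [0.008, 0.976, -0.002, 0.216]
ft_force: [0.5, -2.6, 1.6]
grip_width: 0.0116
grasp_force: 20.0
```

```bash
python3 -c "
from h import *
tj()
p,d,c=shot('wrist'); Q=(pts(d,c)-SF)@jf()*1000; h=cv2.cvtColor(p,cv2.COLOR_RGB2HSV)
br=(h[...,0]>12)&(h[...,0]<28)&(h[...,1]>110)&(np.hypot(Q[...,0],Q[...,1])<30)&(Q[...,2]>20)&(Q[...,2]<50); print('brass z',np.percentile(Q[br][:,2],[50,80,95]))
"
```

```text
TCP jig mm [32.7 -7.1 50.2] j [-0.5   0.39  0.05  2.04  0.51  0.37  0.65] F jig [ 1.2 -2.6  1.2] w 0.0116 t 22.8
brass z [28.12647357 28.7069552  29.39243215]
```

```bash
cat >> h.py <<'E'
def tang():
    s=status.get_state(); J=jf(); p=J.T@(s["position"]-SF)*1000; a=np.arctan2(p[1]+.8,p[0]+.7); f=J.T@s["ft_force"]
    print("angle",np.degrees(a).round(1),"resist",(-(f[0]*np.sin(a)-f[1]*np.cos(a))).round(2),"radial",(f[0]*np.cos(a)+f[1]*np.sin(a)).round(2),"fz",f[2].round(2),"z",p[2].round(1))
E
python3 - <<'E'
from h import *
tang()
for k in range(16):
    a,b=np.radians(-8-9*k),np.radians(-17-9*k); print("%.2f %.2f 0.02 0 0 0 -1"%(-3.4*(np.cos(b)-np.cos(a)),3.4*(np.sin(b)-np.sin(a))),end=";")
E
```

```text
angle -9.6 resist -1.53 radial 1.39 fz 0.08 z 50.3
0.12 -0.52 0.02 0 0 0 -1;0.20 -0.50 0.02 0 0 0 -1;0.27 -0.46 0.02 0 0 0 -1;0.34 -0.41 0.02 0 0 0 -1;0.40 -0.35 0.02 0 0 0 -1;0.45 -0.29 0.02 0 0 0 -1;0.49 -0.21 0.02 0 0 0 -1;0.52 -0.13 0.02 0 0 0 -1;0.53 -0.05 0.02 0 0 0 -1;0.53 0.03 0.02 0 0 0 -1;0.52 0.12 0.02 0 0 0 -1;0.50 0.20 0.02 0 0 0 -1;0.46 0.27 0.02 0 0 0 -1;0.41 0.34 0.02 0 0 0 -1;0.35 0.40 0.02 0 0 0 -1;0.29 0.45 0.02 0 0 0 -1;
```

Emit:
carry_out(increments="0.09 -0.52 0.02 0 0 0 -1;0.17 -0.51 0.02 0 0 0 -1;0 0 0 0 0 0 -1")

```text
clock: 23.22
position: [0.5938, 0.1818, 0.1075]
orientation: [0.007, 0.976, -0.002, 0.216]
ft_force: [-0.0, -0.9, 0.1]
grip_width: 0.0117
grasp_force: 20.0
```

```bash
python3 -c "
from h import *
tang()"
```

```text
angle -27.2 resist -0.83 radial 0.45 fz 0.1 z 49.8
```

Emit:
carry_out(increments="0.27 -0.46 0.02 0 0 0 -1;0.34 -0.41 0.02 0 0 0 -1;0 0 0 0 0 0 -1")

```text
clock: 23.6
position: [0.5882, 0.1732, 0.1045]
orientation: [0.007, 0.976, -0.002, 0.216]
ft_force: [-1.4, 0.4, -2.6]
grip_width: 0.0118
grasp_force: 20.0
```

```bash
python3 -c "
from h import *
tang()"
```

```text
angle -45.1 resist -1.44 radial -1.9 fz -1.74 z 49.4
```

Emit:
carry_out(increments="0.40 -0.35 0.02 0 0 0 -1;0.45 -0.29 0.02 0 0 0 -1;0 0 0 0 0 0 -1")

```text
clock: 23.98
position: [0.5808, 0.1674, 0.1007]
orientation: [0.007, 0.976, -0.002, 0.216]
ft_force: [0.2, 3.3, -3.6]
grip_width: 0.0114
grasp_force: 20.0
```

```bash
python3 -c "
from h import *
tang()"
```

```text
angle -62.2 resist 0.3 radial -3.6 fz -3.29 z 49.1
```

Emit:
carry_out(increments="0.49 -0.21 0.02 0 0 0 -1;0.52 -0.13 0.02 0 0 0 -1;0 0 0 0 0 0 -1")

```text
clock: 24.35
position: [0.5725, 0.1643, 0.0966]
orientation: [0.007, 0.976, -0.002, 0.217]
ft_force: [4.3, 3.1, -3.9]
grip_width: 0.0115
grasp_force: 20.0
```

```bash
python3 -c "
from h import *
tang()"
```

```text
angle -78.6 resist 2.83 radial -2.66 fz -5.31 z 48.9
```

Emit:
carry_out(increments="0.53 -0.05 0 0 0 0 -1;0.53 0.03 0 0 0 0 -1;0 0 0 0 0 0 -1")

```text
clock: 24.72
position: [0.5633, 0.164, 0.0922]
orientation: [0.007, 0.976, -0.002, 0.217]
ft_force: [10.3, 2.6, -9.3]
grip_width: 0.0114
grasp_force: 20.0
```

```bash
python3 -c "
from h import *
tang()
p,d,c=shot('wrist'); Q=(pts(d,c)-SF)@jf()*1000; h=cv2.cvtColor(p,cv2.COLOR_RGB2HSV)
br=(h[...,0]>12)&(h[...,0]<28)&(h[...,1]>110)&(np.hypot(Q[...,0],Q[...,1])<30)&(Q[...,2]>20)&(Q[...,2]<50); print('brass z',np.percentile(Q[br][:,2],[50,80,95]))"
```

```text
angle -95.8 resist 5.04 radial -3.3 fz -12.74 z 48.7
brass z [26.30945125 26.89035966 27.48084691]
```

Resistance has risen steadily (0.3, 2.8, then 5.0 N) over 0.6 rad past contact, so the nut is nipped. I open only slightly, because the stud is near the inner finger, and back off square to the bed.

Emit:
carry_out(increments="0 0 0 0 0 0 -0.6;0 0 0 0 0 0 -0.6;0 0 0 0 0 0 -0.6;0 0 -0.5 0 0 0 -0.6;0 0 -1.5 0 0 0 -0.6;0 0 -2.5 0 0 0 -0.6;0 0 -3 0 0 0 -0.6;0 0 -3 0 0 0 -0.6;0 0 -3 0 0 0 -0.6;0 0 0 0 0 0 -0.6")

```text
clock: 26.02
position: [0.5054, 0.1654, 0.217]
orientation: [0.007, 0.976, -0.001, 0.218]
ft_force: [0.7, 0.4, -0.8]
grip_width: 0.0186
grasp_force: 0.0
```

Run:
```python
from h import *
tj()
p,d,c=shot('wrist'); save("end",p); Q=(pts(d,c)-SF)@jf()*1000; h=cv2.cvtColor(p,cv2.COLOR_RGB2HSV)
br=(h[...,0]>12)&(h[...,0]<28)&(h[...,1]>110)&(np.hypot(Q[...,0],Q[...,1])<30)&(Q[...,2]>20)&(Q[...,2]<50); print('brass z',np.percentile(Q[br][:,2],[50,80,95]))
bl=(d>0)&(p.max(2)<70)&(Q[...,2]>58)&(Q[...,2]<70)&(np.hypot(Q[...,0],Q[...,1])<50); q=Q[bl]; print("knob top",len(q),np.median(q,0), q.min(0),q.max(0))
m=(d>0)&(p.max(2)<140)&(h[...,1]<70)&(abs(Q[...,1])<19)&(Q[...,2]>4)&(Q[...,2]<20)&(Q[...,0]>24)&(Q[...,0]<60); q=Q[m]; print("strap",np.linalg.lstsq(np.c_[q[:,:2],np.ones(len(q))],q[:,2],rcond=None)[0])
```

```text
TCP jig mm [ -3.9 -34.2 186.4] j [-0.49  0.06 -0.01  2.16  0.4   0.57  0.76] F jig [ 0.3  0.4 -1. ] w 0.0186 t 26.025
brass z [26.31228884 26.9415346  27.69639746]
knob top 157 [ -4.81160381 -34.33433007  63.08848093] [ -9.59895118 -39.35637155  58.18351987] [  1.73220337 -29.35565675  64.48088711]
strap [-9.77641545e-03  8.77104257e-03  9.68170019e+00]
```

View pics/end.png

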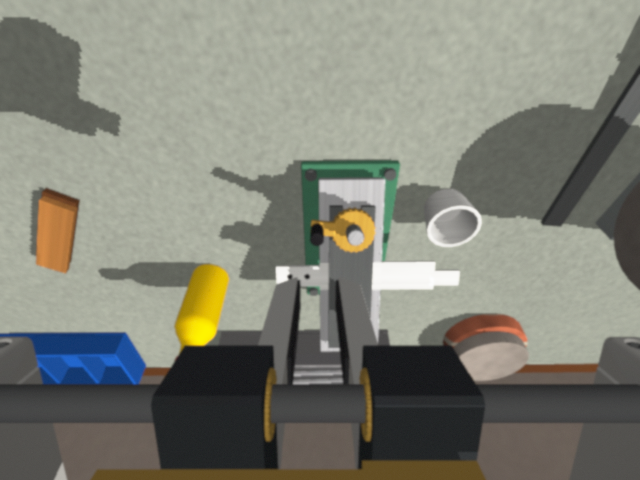

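The last view shows the ring down on the strap at (352,232) and the knob at (316,235), where it was left. The strap is flat, the tin and bottle are undisturbed, and the gripper is clear, so I hand in.

```bash
python3 -c "
from bench import ctrl
print(ctrl.job_done())"
```

```text
the job is handed in; nothing more can be done
None
```

The job is handed in at about 26 s: the small strap is hooked round the stud and flat on the bed, the ring nut is nipped about 0.6 rad past contact, and the gripper has let go and stands clear (no verdict was returned).

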